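# Stock the camper's pantry tray

### The job

Stock the pantry tray from the white board: stand the green can in the back row between the tea caddy and the blue canister, with the flat silver tin centred on top of it, the red can directly in front of the blue canister, and the yellow-lidded jar directly in front of the tea caddy (front is the robot's side of the tray). Each of the two cans and the jar stands upright, centred on the cork disc there, and the tin lies flat and right way up; leave the mug, the sauce bottle and the carton where they are.

Things in the scene. Friction and masses are not known exactly. Their poses are not given: they have to be found in the camera images.
- tray: Brown wooden tray, 230 (x) by 340 mm (y), fixed, left or right of the robot. Origin: centre of its underside; floor at z = 8 mm. x points from the front (robot's side, lip to z = 20 mm) to the back (rail to z = 35 mm), y left. Lips 10 mm thick. Six flat pale cork discs, 72 mm across, flush marks only: back row at x = +52.5, front row at x = -52.5 mm, each at y = -105, 0, +105 mm.
- caddy: Square cream tea caddy with a flat pale wooden lid, 70 by 70 mm, 86 mm high, clipped immovably on one end disc of the tray's back row (left or right varies; the canister has the other). Origin: centre of its underside, on the tray's floor; axes parallel to the tray's: the disc in front of it lies at x = -105 mm in its frame.
- canister: Round blue sugar canister with a white band and a small steel knob on its lid, 70 mm across, 94 mm high with the knob, clipped immovably on the other end disc of the tray's back row. Origin: centre of its underside, on the tray's floor; axes parallel to the tray's: the disc in front of it lies at x = -105 mm in its frame.
- green_can: Green food can with a cream band and green top, 64 mm in diameter, 80 mm high, flat top, about 0.3 kg. Loose; stands upright on the white board (12 mm thick) at the start. Origin: centre of its underside, z up; round, so its yaw does not matter.
- red_can: Red food can with a white band and red top, 54 mm in diameter, 88 mm high, about 0.25 kg. Loose; stands upright on the white board (12 mm thick) at the start. Origin: centre of its underside, z up; round, so its yaw does not matter.
- jar: Small brown jar with a white label and a yellow lid, 52 mm in diameter, 72 mm high, straight sides, about 0.2 kg. Loose; stands upright on the white board (12 mm thick) at the start. Origin: centre of its underside, z up; round, so its yaw does not matter.
- flat_tin: Low bare-metal tin, silver-grey all over, 60 mm in diameter, only 34 mm high, about 0.12 kg. Loose; stands upright on the white board (12 mm thick) at the start. Origin: centre of its underside, z up; round, so its yaw does not matter.
- mug: White ceramic mug, 80 mm across, 85 mm high, standing on the counter beyond the work; a bystander. Origin: centre of its underside.
- sauce: Green glass sauce bottle with a green cap, 54 mm across, 150 mm high, standing on the counter beyond the work; a bystander. Origin: centre of its underside.
- carton: Dark blue food carton with an orange patch, lying flat on the counter beyond the work, 90 by 170 mm, 35 mm high; a bystander. Origin: centre of its underside.
Mind the look-alikes: they are no part of the job. What is shaped like the jar but black or purple is not meant. Leave any black look-alike of the flat_tin alone.

How it is judged:
By the outcome, as a careful person would: the job done as asked, in the order asked, and still so for the second after the job is handed in, with the robot touching nothing.
It also fails if it takes over 112 s, if anything falls off the work surface, if the arm or the gripper's body presses on something with over 40 N, if the wrist force passes 120 N, or if a joint passes its speed limit or range.

### The arm

A 6-joint arm with a two-finger parallel gripper is mounted at the origin on the work surface. World frame = base frame: x ahead of the robot, y to its left, z up, the work surface at z = 0. Lengths are in m, angles in degrees, forces in N, time in s.
With the tool pointing down it reaches from about 0.3 to 0.75 m from the base axis. Payload 8.5 kg.
Tool frame: the origin (TCP) lies on the centre line of the jaws, within the pads' length; the fingertips stand 25 mm ahead of it and the grasp point (between the pads) lies 6 mm ahead of it; z points along the fingers, y is the line along which they close (so a half turn about z gives the same grasp; the last joint's range is limited). The gripper opens to 85 mm and grips with 20 to 120 N. Pads are 22 mm wide; open, the fingers measure 114 mm over their backs; the gripper's body (76 mm by 85 mm) begins 54 mm behind the grasp point. The pads swing forward as they close: fully open they stand 13 mm farther back than shut.
Start: joints at [60.258, 21.807, 74.336, -0, 83.858, -12.336], TCP at [0.165, 0.525, 0.256] pointing down, gripper open.
Joint ranges: [-178.18, 178.18], [-50.72, 133.34], [12.68, 142.11], [-81.47, 261.47], [9.98, 163.14], [-165.26, 165.26]. Speed limits (degrees/s): [136.94, 136.94, 180, 180, 180, 180].

### API

Orientations are given as a 3x3 rotation matrix whose columns are the frame's x, y, z axes.
In Python, from rig import telemetry, optics, env gives the robot as it stands.
- The arm moves only by the tool send_rows, never from a script. Its argument "deltas" is a list that holds one entry, the list of rows, each a list of 7 numbers: the shift along the tool's x, y, z in m, then the turn, a rotation vector about the tool's x, y, z in rad, then the opening, from -1 (shut) to 1 (fully open), so that 0 is half open. In form: [[[x, y, z, ax, ay, az, grip], ...]]. A call has 1 to 12 rows; each row shifts and turns the commanded pose from where the row before left it, along the tool's axes as they then stand; what a row does not reach is not made up. A row lasts 1/8 s, in which the tool goes at most 62.5 mm and 10.7 degrees, less where a joint would pass 70% of its speed; a pose out of reach is approached as far as the arm can. A call is refused whole if a number of a shift passes 0.0625 or a number of a turn 0.188, either way. A call with a gripper value outside its range is refused whole. The fingers move at their own pace and stop on an object; "squeeze" is the grip in N (left out, the last holds). Time passes only in rows, so rows that do not move let the fingers close. It gives the time, the measured TCP pose, the force, the opening and the grip force at its end, in the units of the state.
- telemetry.observe(): the state, without advancing time (a new reading comes with each control period).
- optics.get_image(name): name is "side" or "top"; returns a dict with "image" (400x640x3 uint8, red, green, blue), "range_z" (400x640 float32, m along the optical axis (not along the pixel's ray), 0 where there is no reading), "K" (3x3 intrinsics, pixels), "rvec" (rotation vector, rad) and "tvec" (3), from world to camera coordinates, as OpenCV has them. Camera axes: x right, y down, z forward; pixel columns grow to the right and rows downward; lengths in m; the calibration is good to about 2 mm. A picture is of the moment at which its call begins.
- env.close_job(): hands the job in; it is judged then, once.
The state is a dict: "time_s": time; "q": joint angles; "qvel": joint speeds; "joint_efforts": joint torques, N m; "position": TCP position; "tool_rot": TCP orientation; "ft_force": force on the tool from outside, world axes, zero at the start; "wrist_torque": the same for the moment, N m; "grip_width": finger opening in m; "gripper_force": force on a finger pad.
Only numpy, scipy, OpenCV 4.12 (cv2) and the standard library are available. Lean on these libraries where they do the work, as an engineer would, in place of code of your own. Each camera call takes 0.05 s, during which the arm holds its last target. There are 200 camera calls.

## Working session

There is one attempt and no reset: what is moved stays moved. The work goes in short steps, Python scripts to look and compute and a tool call to move; the robot and the scene stay as the last step left them, time stands still between calls to the robot, and variables do not carry over. Pictures are saved under pics/ and viewed, at most 14 in all, crops included, and the job is handed in when it is done.

Besides the shell and the picture viewer there is one more tool, called after "Emit:" as name(argument=value, ...) on one line, values as JSON. send_rows: Moves the arm, as the interface text tells. Its arguments: {"type":"object","properties":{"deltas":{"type":"array"},"squeeze":{"type":"number"}},"required":["deltas"]}

```bash
mkdir -p pics && python3 - <<'E'
from rig import telemetry, optics, env
import cv2,numpy as np
for n in("top","side"):
    d=optics.get_image(n); cv2.imwrite(f"pics/{n}0.png",d["image"][...,::-1]); np.savez(f"{n}0.npz",**d)
    R=cv2.Rodrigues(np.array(d["rvec"]))[0]; print(n,d["K"],-R.T@np.array(d["tvec"]).ravel(),R)
print(telemetry.observe())
E
```

```text
top [[479.1314519    0.         317.47237674]
 [  0.         479.1314519  195.5197503 ]
 [  0.           0.           1.        ]] [0.45833753 0.02943217 1.22570248] [[-0.00600467 -0.99995396 -0.00748435]
 [-0.99699941  0.00656423 -0.07713027]
 [ 0.07717585  0.00699875 -0.99699293]]
side [[425.23690993   0.         319.25454817]
 [  0.         425.23690993 200.01577688]
 [  0.           0.           1.        ]] [ 0.3040827  -0.5577243   0.71053246] [[ 0.90478946 -0.4257662   0.00889816]
 [-0.29910592 -0.65022132 -0.69838949]
 [ 0.30313641  0.62923396 -0.71566259]]
{'time_s': 0.1, 'q': array([ 6.02589906e+01,  2.18363352e+01,  7.43796364e+01, -1.83071296e-03,
        8.38590312e+01, -1.23343482e+01]), 'qvel': array([-0.06331986, -0.09856827, -0.03839883, -0.02946762,  0.04306701,
        0.0345842 ]), 'joint_efforts': array([ 3.36637750e-03, -4.49227417e+01, -2.31656277e+01, -2.35928528e-04,
        3.71790185e-03,  3.19213268e-05]), 'position': array([0.16440809, 0.52460125, 0.25578551]), 'tool_rot': array([[-9.54206507e-01,  2.99148049e-01, -6.21807848e-04],
       [ 2.99148592e-01,  9.54205844e-01, -1.15237373e-03],
       [ 2.48602328e-04, -1.28561546e-03, -9.99999143e-01]]), 'ft_force': array([-0.51133856,  0.57307713,  1.16369413]), 'wrist_torque': array([ 0.02150672,  0.00271963, -0.01347686]), 'gripper_force': 0.0, 'grip_width': 0.08517651224277459}
```

View pics/top0.png

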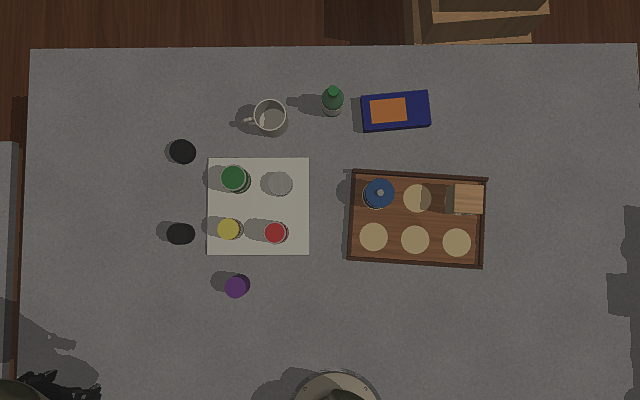

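View pics/side0.png

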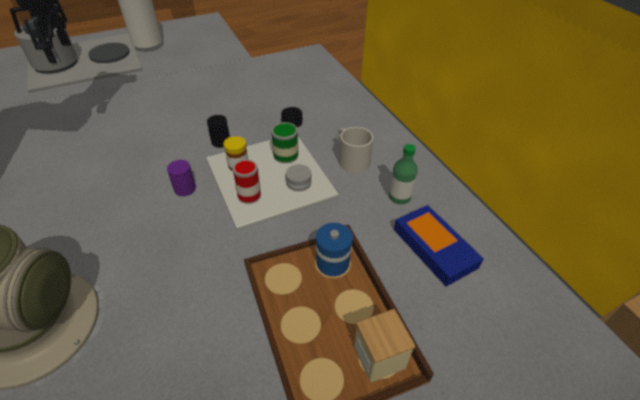

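The top view shows the board with the green can (232,178), silver tin (277,184), yellow-lidded jar (228,229) and red can (275,233). On the tray, the canister is back-left (378,193), the caddy back-right (465,198), and the free back disc is at (417,198).

Candidates:
- **Jar:** yellow lid (228,229), purple (236,287) and black (180,233). The yellow lid fits.
- **Tin:** silver (277,184) and low black (182,152). Silver fits.

I'll measure next and take one enlarged crop to confirm.

```bash
cat > h.py <<'E'
import cv2,numpy as np
from rig import telemetry, optics
def grab(n):
    d=optics.get_image(n); return d
def cam(d):
    R=cv2.Rodrigues(np.array(d["rvec"]))[0]; t=np.array(d["tvec"]).ravel(); return np.array(d["K"]),R,t
def ray(d,uv,z):
    K,R,t=cam(d); C=-R.T@t; v=R.T@np.linalg.inv(K)@np.array([uv[0],uv[1],1.]); return C+v*(z-C[2])/v[2]
def cloud(d):
    K,R,t=cam(d); Z=np.array(d["range_z"]); v,u=np.mgrid[:Z.shape[0],:Z.shape[1]]
    P=np.stack([(u-K[0,2])/K[0,0]*Z,(v-K[1,2])/K[1,1]*Z,Z],-1); return (P-t)@R
def proj(d,P):
    K,R,t=cam(d); p=K@(R@np.array(P)+t); return p[:2]/p[2]
def top_at(d,u,v,ztop,r=30,band=.008):
    """centre of the flat top at height ztop near pixel u,v"""
    W=cloud(d); m=(abs(W[...,2]-ztop)<band)&(np.array(d["range_z"])>0)
    w=np.zeros_like(m); w[v-r:v+r,u-r:u+r]=1; m&=w
    n,l,s,c=cv2.connectedComponentsWithStats(m.astype(np.uint8))
    i=1+np.argmax(s[1:,4]); k=l==i
    cs=max(cv2.findContours(k.astype(np.uint8),0,1)[0],key=cv2.contourArea)
    (e,ax,_)=cv2.fitEllipse(cs)
    p=ray(d,e,ztop); return p,e,ax,np.median(W[k][:,2]),W[k][:,:2].mean(0)
E
cat > m.py <<'E'
from h import *
class D(dict):pass
d=dict(np.load("top0.npz")); s=dict(np.load("side0.npz"))
for n,u,v,z in[("green",232,178,.092),("tin",277,184,.046),("jar",228,229,.084),("red",275,233,.100),("caddy",465,198,.094),("canister",378,193,.09)]:
    p,e,ax,zm,c=top_at(d,u,v,z,20); print(n,p.round(4),np.round(e,1),np.round(ax,1),zm.round(4),c.round(4),proj(s,p).round(0))
hsv=cv2.cvtColor(d["image"],cv2.COLOR_RGB2HSV)
for u,v in[(373,237),(415,240),(456,242)]:
    b=hsv[v-22:v+22,u-22:u+22]; m=((b[...,2]>130)&(b[...,1]<140)&(b[...,0]<35)).astype(np.uint8)
    c=max(cv2.findContours(m,0,1)[0],key=cv2.contourArea);e=cv2.fitEllipse(c); q=np.array(e[0])+[u-22,v-22]; print("disc",q.round(1),np.round(e[1],1),ray(d,q,.008).round(4))
im=d["image"][...,::-1]; cv2.imwrite("pics/crop.png",cv2.resize(im[130:310,150:330],None,fx=3.2,fy=3.2,interpolation=2))
E
python3 m.py
```

```text
green [0.591  0.2386 0.092 ] [232.9 177.3] [25.7 26.4] 0.0918 [0.5911 0.2387] [284. 129.]
tin [0.5809 0.1313 0.046 ] [279.6 183.2] [23.3 23.5] 0.0458 [0.5809 0.1313] [298. 171.]
jar [0.4691 0.2517 0.084 ] [227.7 228.6] [20.8 21.2] 0.0834 [0.469  0.2519] [234. 142.]
red [0.46  0.139 0.1  ] [274.3 232.1] [22.1 22.4] 0.0999 [0.4601 0.1391] [245. 166.]
caddy [ 0.5369 -0.318   0.094 ] [467.9 198.4] [33.5 34.4] 0.0939 [ 0.537 -0.318] [385. 332.]
canister [ 0.5525 -0.1099  0.09  ] [379.5 192.5] [28.3 28.6] 0.0938 [ 0.5521 -0.1095] [334. 236.]
disc [373.2 236.5] [27.1 27.4] [ 0.4476 -0.1024  0.008 ]
disc [414.7 239.3] [27.1 27.4] [ 0.4401 -0.207   0.008 ]
disc [456.3 242.1] [27.1 27.7] [ 0.4322 -0.3118  0.008 ]
```

View pics/crop.png

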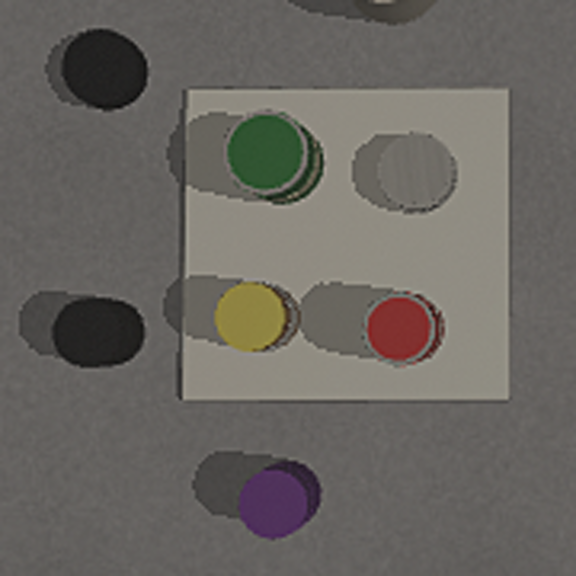

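The crop confirms it: the silver tin (crop 415,172), yellow jar (250,316), green (267,152) and red (400,328) can are on the board. The black and purple look-alikes are off it. From the discs the tray is yawed about -4°. The targets are green/tin (0.5447,-0.2148), red (0.4476,-0.1024) and jar (0.4322,-0.3118). I'll align the jaw with world y and go to the green can.

Emit:
send_rows(deltas=[[[0,0,0,0,0,-0.152,1],[0,0,0,0,0,-0.152,1],[-0.0427,-0.0286,0,0,0,0,1],[-0.0427,-0.0286,0,0,0,0,1],[-0.0427,-0.0286,0,0,0,0,1],[-0.0427,-0.0286,0,0,0,0,1],[-0.0427,-0.0286,0,0,0,0,1],[-0.0427,-0.0286,0,0,0,0,1],[-0.0427,-0.0286,0,0,0,0,1],[-0.0427,-0.0286,0,0,0,0,1],[-0.0427,-0.0286,0,0,0,0,1],[-0.0427,-0.0286,0,0,0,0,1]]], squeeze=40)

```text
time_s: 1.6
position: [0.5928, 0.2377, 0.2559]
tool_rot: [[-1.0, -0.0, -0.001], [-0.0, 1.0, -0.0], [0.001, -0.0, -1.0]]
ft_force: [-0.7, 0.5, 0.3]
grip_width: 0.0853
gripper_force: 0.0
```

Emit:
send_rows(deltas=[[[0,0,0,0,0,0,1],[0,0,0,0,0,0,1]]])

```text
time_s: 1.85
position: [0.5912, 0.2391, 0.2559]
tool_rot: [[-1.0, -0.0, -0.001], [-0.0, 1.0, 0.0], [0.001, 0.0, -1.0]]
ft_force: [0.7, 0.4, -0.7]
grip_width: 0.0854
gripper_force: 0.0
```

Emit:
send_rows(deltas=[[[0,0,0.04,0,0,0,1],[0,0,0.04,0,0,0,1],[0,0,0.04,0,0,0,1],[0,0,0.04,0,0,0,1],[0,0,0.02,0,0,0,1],[0,0,0.008,0,0,0,1],[0,0,0,0,0,0,1],[0,0,0,0,0,0,-1],[0,0,0,0,0,0,-1],[0,0,0,0,0,0,-1],[0,0,0,0,0,0,-1],[0,0,0,0,0,0,-1]]])

```text
time_s: 3.35
position: [0.5921, 0.2394, 0.0699]
tool_rot: [[-1.0, -0.0, 0.003], [-0.0, 1.0, 0.001], [-0.003, 0.001, -1.0]]
ft_force: [-1.5, 3.1, 6.5]
grip_width: 0.0633
gripper_force: 44.7
```

Emit:
send_rows(deltas=[[[0,0,0,0,0,0,-1],[0,0,0,0,0,0,-1]]])

```text
time_s: 3.6
position: [0.5921, 0.2395, 0.0699]
tool_rot: [[-1.0, -0.0, 0.003], [-0.0, 1.0, 0.001], [-0.003, 0.001, -1.0]]
ft_force: [-0.8, 2.4, 6.2]
grip_width: 0.063
gripper_force: 44.7
```

Emit:
send_rows(deltas=[[[0,0,-0.02,0,0,0,-1],[0,0,-0.04,0,0,0,-1],[0,0,-0.04,0,0,0,-1],[0,0,-0.04,0,0,0,-1],[0,-0.02,0,0,0,0,-1],[0.005,-0.04,0,0,0,0,-1],[0.005,-0.04,0,0,0,0,-1],[0.005,-0.04,0,0,0,0,-1],[0.005,-0.04,0,0,0,0,-1],[0.005,-0.04,0,0,0,0,-1],[0.005,-0.04,0,0,0,0,-1],[0.005,-0.04,0,0,0,0,-1]]])

```text
time_s: 5.1
position: [0.5552, -0.063, 0.2065]
tool_rot: [[-1.0, 0.0, -0.003], [0.0, 1.0, 0.001], [0.003, 0.001, -1.0]]
ft_force: [0.2, 0.1, -4.5]
grip_width: 0.0631
gripper_force: 45.7
```

Emit:
send_rows(deltas=[[[0.005,-0.04,0,0,0,0,-1],[0.005,-0.04,0,0,0,0,-1],[0.002,-0.04,0,0,0,0,-1],[0,-0.024,0,0,0,0,-1],[0,-0.01,0,0,0,0,-1],[0,0,0,0,0,0,-1],[0,0,0,0,0,0,-1]]])

```text
time_s: 5.98
position: [0.5448, -0.2139, 0.2083]
tool_rot: [[-1.0, -0.001, -0.0], [-0.001, 1.0, 0.0], [0.0, 0.0, -1.0]]
ft_force: [0.0, -0.3, -4.3]
grip_width: 0.0637
gripper_force: 45.7
```

Emit:
send_rows(deltas=[[[0,-0.001,0.02,0,0,0,-1],[0,0,0.035,0,0,0,-1],[0,0,0.035,0,0,0,-1],[0,0,0.025,0,0,0,-1],[0,0,0.015,0,0,0,-1],[0,0,0.007,0,0,0,-1],[0,0,0.001,0,0,0,-1],[0,0,0,0,0,0,-1],[0,0,0,0,0,0,-1]]])

```text
time_s: 7.1
position: [0.5449, -0.2163, 0.071]
tool_rot: [[-1.0, -0.0, 0.001], [-0.0, 1.0, -0.001], [-0.001, -0.001, -1.0]]
ft_force: [0.2, -0.0, -3.0]
grip_width: 0.0634
gripper_force: 45.6
```

Emit:
send_rows(deltas=[[[0,0,0.002,0,0,0,-1],[0,0,0.001,0,0,0,-1],[0,0,0.001,0,0,0,-1],[0,0,0,0,0,0,-1]]])

```text
time_s: 7.6
position: [0.5446, -0.2161, 0.0662]
tool_rot: [[-1.0, -0.0, -0.0], [-0.0, 1.0, 0.0], [0.0, 0.0, -1.0]]
ft_force: [1.0, -0.7, -4.4]
grip_width: 0.0632
gripper_force: 45.6
```

Emit:
send_rows(deltas=[[[0,0.0012,0,0,0,0,-1],[0,0,0.001,0,0,0,-1],[0,0,0,0,0,0,-1]]])

```text
time_s: 7.98
position: [0.5447, -0.2148, 0.066]
tool_rot: [[-1.0, -0.0, 0.0], [-0.0, 1.0, -0.0], [-0.0, -0.0, -1.0]]
ft_force: [-3.8, 1.8, 4.7]
grip_width: 0.0633
gripper_force: 46.2
```

Emit:
send_rows(deltas=[[[0,0,0.001,0,0,0,-1],[0,0,0,0,0,0,-1]]])

```text
time_s: 8.22
position: [0.5447, -0.2148, 0.0659]
tool_rot: [[-1.0, -0.0, 0.001], [-0.0, 1.0, -0.0], [-0.001, -0.0, -1.0]]
ft_force: [-6.2, 3.7, 13.4]
grip_width: 0.063
gripper_force: 47.3
```

Contact. Open, raise straight up, and look.

Emit:
send_rows(deltas=[[[0,0,-0.001,0,0,0,-1],[0,0,0,0,0,0,1],[0,0,0,0,0,0,1],[0,0,0,0,0,0,1],[0,0,0,0,0,0,1],[0,0,-0.02,0,0,0,1],[0,0,-0.04,0,0,0,1],[0,0,-0.04,0,0,0,1],[0,0,-0.04,0,0,0,1],[0,0.03,0,0,0,0,1],[0,0.05,0,0,0,0,1]]])

```text
time_s: 9.6
position: [0.5447, -0.135, 0.2056]
tool_rot: [[-1.0, 0.002, 0.001], [0.002, 1.0, -0.001], [-0.001, -0.001, -1.0]]
ft_force: [0.1, 0.4, 0.2]
grip_width: 0.0854
gripper_force: 0.0
```

Emit:
send_rows(deltas=[[[-0.004,0.05,0,0,0,0,1],[-0.008,0.05,0,0,0,0,1],[-0.008,0.05,0,0,0,0,1],[-0.008,0.05,0,0,0,0,1],[-0.008,0.04,0,0,0,0,1],[0,0.026,0,0,0,0,1],[0,0,0,0,0,0,1],[0,0,0,0,0,0,1]]])

```text
time_s: 10.6
position: [0.5806, 0.1304, 0.2053]
tool_rot: [[-1.0, 0.0, -0.0], [0.0, 1.0, -0.0], [0.0, -0.0, -1.0]]
ft_force: [0.8, -0.5, 0.1]
grip_width: 0.0855
gripper_force: 0.0
```

```bash
cat > look.py <<'E'
from h import *
import sys
d=grab("top"); a=sys.argv[1:]
for s in a:
    n,x,y,z=s.split(","); x,y,z=float(x),float(y),float(z); u,v=proj(d,[x,y,z]).round().astype(int)
    p,e,ax,zm,c=top_at(d,u,v,z,24); print(n,p.round(4),np.round(e,1),np.round(ax,1),zm.round(4),c.round(4))
E
python3 look.py green,.5447,-.2148,.088 caddy,.537,-.318,.094 ; python3 - <<'E'
from h import *
s=grab("side"); cv2.imwrite("pics/s1.png",s["image"][...,::-1])
print(telemetry.observe()["position"])
E
```

```text
green [ 0.544  -0.2155  0.088 ] [423.8 195.8] [26.1 26.4] 0.0885 [ 0.5439 -0.2153]
caddy [ 0.5369 -0.318   0.094 ] [467.9 198.4] [33.6 34.3] 0.0938 [ 0.537 -0.318]
[0.58067815 0.13006893 0.20536801]
```

View pics/s1.png

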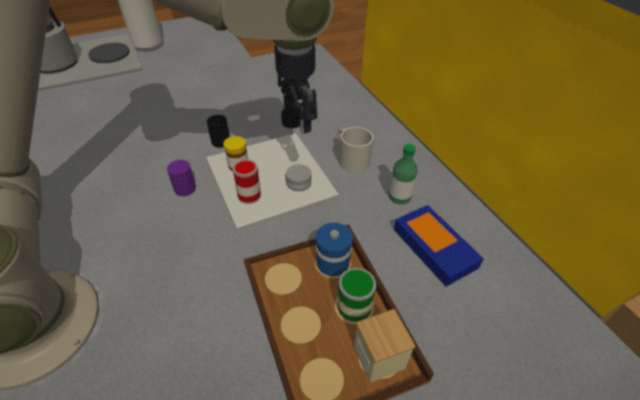

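The green can stands upright between the canister and the caddy (355,290), under 1 mm off its target. The gripper is now over the tin (298,178), so I'll grasp that.

Emit:
send_rows(deltas=[[[0,0.001,0.03,0,0,0,1],[0,0,0.04,0,0,0,1],[0,0,0.04,0,0,0,1],[0,0,0.03,0,0,0,1],[0,0,0.015,0,0,0,1],[0,0,0.008,0,0,0,1],[0,0,0,0,0,0,1],[0,0,0,0,0,0,-1],[0,0,0,0,0,0,-1],[0,0,0,0,0,0,-1],[0,0,0,0,0,0,-1],[0,0,0,0,0,0,-1]]], squeeze=30)

```text
time_s: 12.2
position: [0.5811, 0.1322, 0.0435]
tool_rot: [[-1.0, -0.0, 0.002], [-0.0, 1.0, 0.0], [-0.002, 0.0, -1.0]]
ft_force: [-1.9, 0.2, 6.5]
grip_width: 0.0593
gripper_force: 32.3
```

Emit:
send_rows(deltas=[[[0,0,0,0,0,0,-1],[0,0,0,0,0,0,-1]]])

```text
time_s: 12.45
position: [0.5811, 0.1322, 0.0435]
tool_rot: [[-1.0, -0.0, 0.002], [-0.0, 1.0, 0.0], [-0.002, 0.0, -1.0]]
ft_force: [-0.6, -0.3, 5.5]
grip_width: 0.0589
gripper_force: 32.3
```

Emit:
send_rows(deltas=[[[0,0,-0.02,0,0,0,-1],[0,0,-0.04,0,0,0,-1],[0,0,-0.04,0,0,0,-1],[0,0,-0.04,0,0,0,-1],[0,-0.02,-0.02,0,0,0,-1],[0.005,-0.04,0,0,0,0,-1],[0.005,-0.04,0,0,0,0,-1],[0.005,-0.04,0,0,0,0,-1],[0.005,-0.04,0,0,0,0,-1],[0.005,-0.04,0,0,0,0,-1],[0.005,-0.04,0,0,0,0,-1],[0.005,-0.04,0,0,0,0,-1]]])

```text
time_s: 13.95
position: [0.5452, -0.1691, 0.2025]
tool_rot: [[-1.0, -0.0, 0.0], [-0.0, 1.0, -0.0], [-0.0, -0.0, -1.0]]
ft_force: [-0.0, 1.2, -1.7]
grip_width: 0.059
gripper_force: 33.1
```

Emit:
send_rows(deltas=[[[0.002,-0.025,0,0,0,0,-1],[0,-0.015,0,0,0,0,-1],[0,-0.007,0,0,0,0,-1],[0,0,0,0,0,0,-1],[0,0,0,0,0,0,-1],[0,0,0,0,0,0,-1]]])

```text
time_s: 14.7
position: [0.5438, -0.2143, 0.2024]
tool_rot: [[-1.0, -0.001, 0.0], [-0.001, 1.0, 0.0], [-0.0, 0.0, -1.0]]
ft_force: [-0.1, 0.1, -0.7]
grip_width: 0.0591
gripper_force: 33.1
```

Descend 0.078 to about 4 mm above, then ease down.

Emit:
send_rows(deltas=[[[0,-0.0008,0.025,0,0,0,-1],[0,0,0.025,0,0,0,-1],[0,0,0.018,0,0,0,-1],[0,0,0.01,0,0,0,-1],[0,0,0,0,0,0,-1],[0,0,0,0,0,0,-1]]])

```text
time_s: 15.45
position: [0.544, -0.2159, 0.1251]
tool_rot: [[-1.0, -0.0, 0.001], [-0.0, 1.0, -0.001], [-0.001, -0.001, -1.0]]
ft_force: [0.5, -0.3, -1.3]
grip_width: 0.0592
gripper_force: 33.1
```

Emit:
send_rows(deltas=[[[0,0,0.002,0,0,0,-1],[0,0,0.001,0,0,0,-1],[0,0,0,0,0,0,-1]]])

```text
time_s: 15.82
position: [0.5437, -0.2157, 0.1214]
tool_rot: [[-1.0, -0.0, 0.0], [-0.0, 1.0, -0.0], [-0.0, -0.0, -1.0]]
ft_force: [0.6, 0.1, -1.7]
grip_width: 0.059
gripper_force: 33.1
```

Emit:
send_rows(deltas=[[[0,0,0.001,0,0,0,-1],[0,0,0,0,0,0,-1]]])

```text
time_s: 16.08
position: [0.5436, -0.2157, 0.1202]
tool_rot: [[-1.0, -0.0, -0.0], [-0.0, 1.0, 0.0], [0.0, 0.0, -1.0]]
ft_force: [-1.0, 0.5, -1.7]
grip_width: 0.0588
gripper_force: 33.1
```

Emit:
send_rows(deltas=[[[0,0.0004,0.0007,0,0,0,-1],[0,0,0,0,0,0,-1]]])

```text
time_s: 16.32
position: [0.5437, -0.2153, 0.1196]
tool_rot: [[-1.0, -0.0, -0.0], [-0.0, 1.0, 0.0], [0.0, 0.0, -1.0]]
ft_force: [-1.3, 1.1, -2.3]
grip_width: 0.0591
gripper_force: 33.1
```

Emit:
send_rows(deltas=[[[0,0,0.0007,0,0,0,-1],[0,0,0,0,0,0,-1]]])

```text
time_s: 16.58
position: [0.5437, -0.2153, 0.1195]
tool_rot: [[-1.0, -0.0, 0.0], [-0.0, 1.0, -0.0], [-0.0, -0.0, -1.0]]
ft_force: [-2.5, 0.9, 5.6]
grip_width: 0.0589
gripper_force: 33.6
```

Emit:
send_rows(deltas=[[[0,0,0,0,0,0,0.6],[0,0,0,0,0,0,1],[0,0,0,0,0,0,1],[0,0,0,0,0,0,1],[0,0,-0.01,0,0,0,1],[0,0,-0.04,0,0,0,1],[0,0,-0.04,0,0,0,1],[0,0.02,0,0,0,0,1],[0.01,0.05,0,0,0,0,1],[0.012,0.05,0,0,0,0,1],[0.012,0.05,0,0,0,0,1],[0.012,0.05,0,0,0,0,1]]])

```text
time_s: 18.08
position: [0.4965, 0.0067, 0.2086]
tool_rot: [[-1.0, -0.0, -0.001], [-0.0, 1.0, 0.0], [0.001, 0.0, -1.0]]
ft_force: [0.8, 0.8, -1.2]
grip_width: 0.0855
gripper_force: 0.0
```

Emit:
send_rows(deltas=[[[0.012,0.05,0,0,0,0,1],[0.012,0.05,0,0,0,0,1],[0.0137,0.0343,0,0,0,0,1],[0,0,0,0,0,0,1],[0,0,0,0,0,0,1]]])

```text
time_s: 18.7
position: [0.4598, 0.1388, 0.2088]
tool_rot: [[-1.0, -0.0, -0.0], [-0.0, 1.0, -0.0], [0.0, -0.0, -1.0]]
ft_force: [1.1, -0.6, -0.8]
grip_width: 0.0854
gripper_force: 0.0
```

```bash
python3 look.py tin,.544,-.2153,.1225 ; python3 - <<'E'
from h import *
s=grab("side"); cv2.imwrite("pics/s2.png",s["image"][...,::-1])
print(telemetry.observe()["position"])
E
```

```text
tin [ 0.5438 -0.2156  0.1225] [427.1 194.8] [25.1 25.8] 0.1225 [ 0.5439 -0.2157]
[0.46015571 0.13820134 0.20876352]
```

View pics/s2.png

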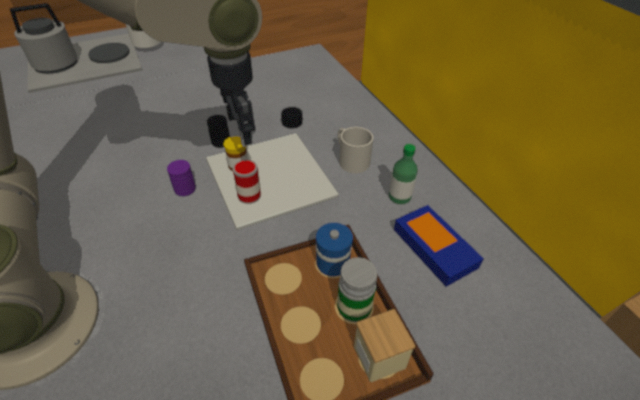

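The tin sits flat and centred on the green can (357,272). Next is the red can (247,182).

Emit:
send_rows(deltas=[[[0,0.0004,0.03,0,0,0,1],[0,0,0.04,0,0,0,1],[0,0,0.035,0,0,0,1],[0,0,0.02,0,0,0,1],[0,0,0.01,0,0,0,1],[0,0,0,0,0,0,1],[0,0,0,0,0,0,-1],[0,0,0,0,0,0,-1],[0,0,0,0,0,0,-1],[0,0,0,0,0,0,-1],[0,0,0,0,0,0,-1],[0,0,0,0,0,0,-1]]], squeeze=40)

```text
time_s: 20.3
position: [0.4603, 0.1395, 0.0749]
tool_rot: [[-1.0, -0.0, 0.002], [-0.0, 1.0, 0.0], [-0.002, 0.0, -1.0]]
ft_force: [-0.8, 0.7, 5.6]
grip_width: 0.0534
gripper_force: 41.4
```

Emit:
send_rows(deltas=[[[0,0,0,0,0,0,-1],[0,0,0,0,0,0,-1]]])

```text
time_s: 20.55
position: [0.4603, 0.1395, 0.0749]
tool_rot: [[-1.0, -0.0, 0.002], [-0.0, 1.0, 0.0], [-0.002, 0.0, -1.0]]
ft_force: [0.0, 0.2, 5.0]
grip_width: 0.0533
gripper_force: 41.4
```

Emit:
send_rows(deltas=[[[0,0,-0.02,0,0,0,-1],[0,0,-0.04,0,0,0,-1],[0,0,-0.04,0,0,0,-1],[0,-0.02,-0.02,0,0,0,-1],[0.0025,-0.04,0,0,0,0,-1],[0.0025,-0.04,0,0,0,0,-1],[0.0025,-0.04,0,0,0,0,-1],[0.0025,-0.04,0,0,0,0,-1],[0.0027,-0.035,0,0,0,0,-1],[0,-0.02,0,0,0,0,-1],[0,-0.007,0,0,0,0,-1],[0,0,0,0,0,0,-1]]])

```text
time_s: 22.05
position: [0.4471, -0.1024, 0.1939]
tool_rot: [[-1.0, 0.0, -0.0], [0.0, 1.0, 0.0], [0.0, 0.0, -1.0]]
ft_force: [0.6, 0.6, -2.9]
grip_width: 0.0531
gripper_force: 42.9
```

Emit:
send_rows(deltas=[[[0,0,0,0,0,0,-1],[0,0,0,0,0,0,-1]]])

```text
time_s: 22.3
position: [0.4472, -0.102, 0.194]
tool_rot: [[-1.0, -0.001, -0.0], [-0.001, 1.0, 0.0], [0.0, 0.0, -1.0]]
ft_force: [0.3, -0.9, -2.7]
grip_width: 0.0534
gripper_force: 42.9
```

Emit:
send_rows(deltas=[[[0,0,0.02,0,0,0,-1],[0,0,0.035,0,0,0,-1],[0,0,0.03,0,0,0,-1],[0,0,0.022,0,0,0,-1],[0,0,0.01,0,0,0,-1],[0,0,0.003,0,0,0,-1],[0,0,0,0,0,0,-1],[0,0,0,0,0,0,-1]]])

```text
time_s: 23.3
position: [0.4476, -0.1028, 0.0746]
tool_rot: [[-1.0, -0.0, 0.001], [-0.0, 1.0, -0.001], [-0.001, -0.001, -1.0]]
ft_force: [-0.2, -1.2, -2.5]
grip_width: 0.053
gripper_force: 42.9
```

Emit:
send_rows(deltas=[[[0,0,0.002,0,0,0,-1],[0,0,0,0,0,0,-1],[0,0,0,0,0,0,-1]]])

```text
time_s: 23.68
position: [0.4473, -0.1027, 0.072]
tool_rot: [[-1.0, -0.0, 0.0], [-0.0, 1.0, -0.0], [-0.0, -0.0, -1.0]]
ft_force: [-0.1, 0.0, -2.1]
grip_width: 0.0534
gripper_force: 42.9
```

Emit:
send_rows(deltas=[[[0,0,0.001,0,0,0,-1],[0,0,0,0,0,0,-1]]])

```text
time_s: 23.92
position: [0.4473, -0.1027, 0.0709]
tool_rot: [[-1.0, -0.0, 0.0], [-0.0, 1.0, -0.0], [-0.0, -0.0, -1.0]]
ft_force: [1.1, 0.8, -1.8]
grip_width: 0.0536
gripper_force: 43.2
```

Emit:
send_rows(deltas=[[[0,0,0.0006,0,0,0,-1],[0,0,0,0,0,0,0.4],[0,0,0,0,0,0,1],[0,0,0,0,0,0,1],[0,0,0,0,0,0,1],[0,0,-0.02,0,0,0,1],[0,0,-0.04,0,0,0,1],[0,0,-0.04,0,0,0,1],[0,0,-0.03,0,0,0,1],[0,0.03,0,0,0,0,1],[-0.004,0.05,0,0,0,0,1],[-0.004,0.05,0,0,0,0,1]]])

```text
time_s: 25.42
position: [0.4552, 0.0286, 0.2004]
tool_rot: [[-1.0, 0.001, 0.0], [0.001, 1.0, -0.0], [-0.0, -0.0, -1.0]]
ft_force: [0.5, -0.8, -0.3]
grip_width: 0.0852
gripper_force: 0.0
```

Emit:
send_rows(deltas=[[[-0.004,0.05,0,0,0,0,1],[-0.004,0.05,0,0,0,0,1],[-0.004,0.05,0,0,0,0,1],[-0.002,0.04,0,0,0,0,1],[0,0.024,0,0,0,0,1],[0,0.01,0,0,0,0,1],[0,0,0,0,0,0,1],[0,0,0,0,0,0,1]]])

```text
time_s: 26.42
position: [0.4693, 0.2505, 0.2003]
tool_rot: [[-1.0, 0.001, -0.0], [0.001, 1.0, -0.0], [0.0, -0.0, -1.0]]
ft_force: [-0.1, 0.0, -0.1]
grip_width: 0.0854
gripper_force: 0.0
```

```bash
python3 look.py red,.4476,-.1024,.096 tin,.544,-.2153,.1225; python3 -c "
from h import *
print(telemetry.observe()['position'])"
```

```text
red [ 0.447  -0.1037  0.096 ] [377.8 237.1] [22.1 22.5] 0.0962 [ 0.447  -0.1036]
tin [ 0.5439 -0.2156  0.1225] [427.1 194.7] [25.1 25.8] 0.1226 [ 0.5439 -0.2156]
[0.46932987 0.25048482 0.20038967]
```

Emit:
send_rows(deltas=[[[0,0.0012,0.03,0,0,0,1],[0,0,0.04,0,0,0,1],[0,0,0.035,0,0,0,1],[0,0,0.022,0,0,0,1],[0,0,0.01,0,0,0,1],[0,0,0,0,0,0,1],[0,0,0,0,0,0,-1],[0,0,0,0,0,0,-1],[0,0,0,0,0,0,-1],[0,0,0,0,0,0,-1],[0,0,0,0,0,0,-1],[0,0,0,0,0,0,-1]]])

```text
time_s: 27.98
position: [0.4696, 0.2527, 0.0643]
tool_rot: [[-1.0, -0.0, 0.002], [-0.0, 1.0, 0.0], [-0.002, 0.0, -1.0]]
ft_force: [-1.2, 0.9, 6.2]
grip_width: 0.051
gripper_force: 41.4
```

Emit:
send_rows(deltas=[[[0,0,0,0,0,0,-1],[0,0,0,0,0,0,-1]]])

```text
time_s: 28.22
position: [0.4696, 0.2527, 0.0643]
tool_rot: [[-1.0, -0.0, 0.002], [-0.0, 1.0, 0.0], [-0.002, 0.0, -1.0]]
ft_force: [-1.5, 0.2, 6.6]
grip_width: 0.051
gripper_force: 41.4
```

Emit:
send_rows(deltas=[[[0,0,-0.02,0,0,0,-1],[0,0,-0.04,0,0,0,-1],[0,0,-0.04,0,0,0,-1],[0,0,-0.04,0,0,0,-1],[0.001,-0.02,-0.015,0,0,0,-1],[0.003,-0.045,0,0,0,0,-1],[0.003,-0.045,0,0,0,0,-1],[0.003,-0.045,0,0,0,0,-1],[0.003,-0.045,0,0,0,0,-1],[0.003,-0.045,0,0,0,0,-1],[0.003,-0.045,0,0,0,0,-1],[0.003,-0.045,0,0,0,0,-1]]])

```text
time_s: 29.72
position: [0.4459, -0.0844, 0.2175]
tool_rot: [[-1.0, 0.0, -0.002], [0.0, 1.0, 0.001], [0.002, 0.001, -1.0]]
ft_force: [1.0, 0.3, -2.0]
grip_width: 0.0513
gripper_force: 42.3
```

Emit:
send_rows(deltas=[[[0.003,-0.045,0,0,0,0,-1],[0.003,-0.045,0,0,0,0,-1],[0.003,-0.045,0,0,0,0,-1],[0.003,-0.045,0,0,0,0,-1],[0.003,-0.03,0,0,0,0,-1],[0,-0.014,0,0,0,0,-1],[0,-0.005,0,0,0,0,-1],[0,0,0,0,0,0,-1],[0,0,0,0,0,0,-1]]])

```text
time_s: 30.85
position: [0.4324, -0.3105, 0.2184]
tool_rot: [[-1.0, -0.001, -0.0], [-0.001, 1.0, 0.0], [0.0, 0.0, -1.0]]
ft_force: [0.4, -0.4, -1.6]
grip_width: 0.0511
gripper_force: 42.4
```

Emit:
send_rows(deltas=[[[0,-0.0006,0.02,0,0,0,-1],[0,0,0.04,0,0,0,-1],[0,0,0.04,0,0,0,-1],[0,0,0.03,0,0,0,-1],[0,0,0.016,0,0,0,-1],[0,0,0.006,0,0,0,-1],[0,0,0.002,0,0,0,-1],[0,0,0,0,0,0,-1],[0,0,0,0,0,0,-1]]])

```text
time_s: 31.98
position: [0.4325, -0.3122, 0.0649]
tool_rot: [[-1.0, -0.0, 0.001], [-0.0, 1.0, -0.001], [-0.001, -0.001, -1.0]]
ft_force: [0.8, -0.7, -1.5]
grip_width: 0.0512
gripper_force: 42.4
```

Emit:
send_rows(deltas=[[[0,0,0.002,0,0,0,-1],[0,0,0,0,0,0,-1],[0,0,0,0,0,0,-1]]])

```text
time_s: 32.35
position: [0.4323, -0.3121, 0.0623]
tool_rot: [[-1.0, -0.0, -0.0], [-0.0, 1.0, -0.0], [0.0, -0.0, -1.0]]
ft_force: [-0.2, 0.8, -1.7]
grip_width: 0.0511
gripper_force: 42.4
```

Emit:
send_rows(deltas=[[[0,0,0.001,0,0,0,-1],[0,0,0,0,0,0,-1],[0,0,0.001,0,0,0,-1],[0,0,0,0,0,0,-1]]])

```text
time_s: 32.85
position: [0.4323, -0.3121, 0.0604]
tool_rot: [[-1.0, -0.0, 0.0], [-0.0, 1.0, -0.0], [-0.0, -0.0, -1.0]]
ft_force: [-0.7, 0.2, 0.1]
grip_width: 0.0511
gripper_force: 42.6
```

Emit:
send_rows(deltas=[[[0,0,0,0,0,0,0.4],[0,0,0,0,0,0,1],[0,0,0,0,0,0,1],[0,0,0,0,0,0,1],[0,0,-0.02,0,0,0,1],[0,0,-0.04,0,0,0,1],[0,0,-0.04,0,0,0,1],[0,0,-0.05,0,0,0,1],[0,0.03,0,0,0,0,1],[0,0.05,0,0,0,0,1],[0,0.05,0,0,0,0,1],[0,0.05,0,0,0,0,1]]])

```text
time_s: 34.35
position: [0.432, -0.1305, 0.2104]
tool_rot: [[-1.0, 0.0, 0.0], [0.0, 1.0, -0.0], [-0.0, -0.0, -1.0]]
ft_force: [0.8, 0.7, -0.3]
grip_width: 0.0852
gripper_force: 0.0
```

Emit:
send_rows(deltas=[[[0,0.05,0,0,0,0,1],[0,0.05,0,0,0,0,1],[0,0.05,0,0,0,0,1],[0,0.05,0,0,0,0,1],[0,0.05,0,0,0,0,1],[0,0.03,0,0,0,0,1],[0,0,0,0,0,0,1],[0,0,0,0,0,0,1]]])

```text
time_s: 35.35
position: [0.4322, 0.1475, 0.2102]
tool_rot: [[-1.0, -0.0, -0.0], [-0.0, 1.0, -0.0], [0.0, -0.0, -1.0]]
ft_force: [0.1, 0.1, 0.7]
grip_width: 0.0852
gripper_force: 0.0
```

```bash
python3 look.py jar,.4322,-.3118,.080 red,.4476,-.1024,.096 tin,.544,-.2153,.1225; python3 - <<'E'
from h import *
a=[cv2.resize(grab(n)["image"],(500,312)) for n in("top","side")]
cv2.imwrite("pics/f.png",cv2.resize(np.vstack(a),(480,600))[...,::-1])
print(telemetry.observe()["position"])
E
```

```text
jar [ 0.4322 -0.3124  0.08  ] [465.1 242.8] [21.  21.8] 0.0799 [ 0.4323 -0.3123]
red [ 0.4471 -0.1036  0.096 ] [377.8 237.1] [22.2 22.4] 0.096 [ 0.4471 -0.1037]
tin [ 0.544  -0.2157  0.1225] [427.2 194.7] [25.  25.7] 0.1223 [ 0.5439 -0.2158]
[0.43232851 0.14709726 0.21033603]
```

View pics/f.png

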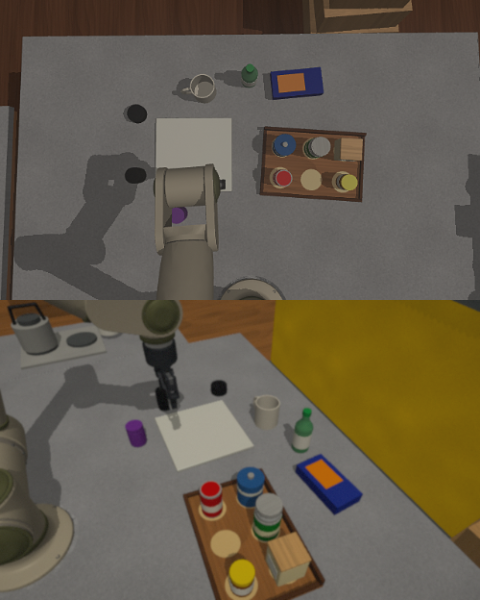

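In the final views the red can (281,178), jar (346,182) and the tin on the green can (319,147) all stand upright within about 1.5 mm of their discs. The bystanders and look-alikes haven't moved and the arm is clear, so I'm handing in.

```bash
python3 -c "
from rig import env
print(env.close_job())"
```

```text
the job is handed in; nothing more can be done
None
```

The job is handed in at about 36 s: the green can, the tin on top of it, the red can and the jar all stand where asked, each within about 1.5 mm of its target, and the mug, sauce bottle and carton were left alone.

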